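Seat a mould insert in the clamping nest and snug its thumbscrew

ROBOT

A 6-joint arm with a two-finger parallel gripper is mounted at the origin on the work surface. World frame = base frame: x ahead of the robot, y to its left, z up, the work surface at z = 0. Lengths are in m, angles in rad, forces in N, time in s.
With the tool pointing down it reaches from about 0.375 to 0.975 m from the base axis. Payload 3.8 kg.
Tool frame: the origin (TCP) lies at the very end of the fingers, on their centre line; the grasp point (between the pads) lies 19 mm behind it; z points along the fingers, y is the line along which they close (so a half turn about z gives the same grasp; the last joint's range is limited). The gripper opens to 85 mm and grips with 20 to 120 N. Pads are 22 mm wide; open, the fingers measure 114 mm over their backs; the gripper's body (76 mm by 85 mm) begins 54 mm behind the grasp point. The pads swing forward as they close: fully open they stand 13 mm farther back than shut.
Start: joints at [-1.344, 0.264, 1.604, -0, 1.274, -0.037], TCP at [0.176, -0.652, 0.231] pointing down, gripper open.
Joint ranges: [-2.63, 2.63], [-0.94, 2.18], [0.31, 2.57], [-1.31, 4.45], [0, 2.66], [-2.55, 2.55]. Speed limits (rad/s): [2.57, 2.57, 3.14, 3.14, 3.14, 3.14].

INTERFACE

Orientations are given as a rotation vector (axis times angle).
In Python, from workcell import read_state, read_camera, calibration, finish_job gives the robot as it stands.
- The arm moves only by the tool step_arm, never from a script. Its argument "commands" is a list of rows, each an object of numbers: "fingers": the gripper's target within -1 to 1 (shut at 1, half-way at 0, fully open at -1); "dx", "dy", "dz": the shift along the tool's x, y, z in m; "roll": the turn about the tool's z in degrees. In form: [{"fingers": .., "dx": .., "dy": .., "dz": .., "roll": ..}, ...]. A call has 1 to 8 rows; each row is the pose to reach, as a shift and turn from the pose commanded when the call began, along the tool's axes at that moment; what a row does not reach only later rows make up. A row lasts 1/8 s, in which the tool goes at most 62.5 mm and 10.7 degrees, less where a joint would pass 70% of its speed; a pose out of reach is approached as far as the arm can. A call with a gripper value outside its range is refused whole. The fingers move at their own pace and stop on an object; "squeeze" is the grip in N (left out, the last holds). Time passes only in rows, so rows that repeat a pose let the fingers close. It gives the time, the measured TCP pose, the force, the opening and the grip force at its end, in the units of the state.
- read_state(): the state, without advancing time (a new reading comes with each control period).
- read_camera(name): name is "side" or "top"; returns (picture, depth): 420x560x3 uint8, blue, green, red; 420x560 float32, m along the optical axis (not along the pixel's ray), 0 where there is no reading.
- calibration(name): a dict with "intrinsics" (3x3 intrinsics, pixels), "world_to_cam" (4x4, takes a point from world to camera coordinates). Camera axes: x right, y up, looking along -z (the intrinsics and any distortion apply to the point x, -y, -z); pixel columns grow to the right and rows downward; lengths in m; the calibration is good to about 2 mm. A picture is of the moment at which its call begins. calibration takes no time and is no camera call.
- finish_job(): hands the job in; it is judged then, once.
The state is a dict: "time": time; "q": joint angles; "joint_vel": joint speeds; "joint_torque": joint torques, N m; "tool_pos": TCP position; "tcp_rot": TCP orientation; "wrist_force": force on the tool from outside, world axes, zero at the start; "torque": the same for the moment, N m; "width": opening from 0.0 (shut) to 1.0 (fully open); "grip_force": force on a finger pad.
Only numpy, scipy, OpenCV 4.12 (cv2) and the standard library are available. Lean on these libraries where they do the work, as an engineer would, in place of code of your own. Each camera call takes 0.05 s, during which the arm holds its last target. There are 200 camera calls.

TASK

Push the aluminium mould insert gently along its nest until it is fully home against the back stop. Then tighten the knurled thumbscrew clockwise (seen from above) until its foot is down on the insert and it is snug, about 0.2 N m: stop once the resistance has clearly risen and do not overtighten. Leave it clamped and let go, and do not disturb the things lying around.

Things in the scene. Friction and masses are not known exactly. Their poses are not given: they have to be found in the camera images.
- nest: Fixed clamping nest: dark steel base plate 180 x 120 x 20 mm (x, y, z), origin under its centre on the bench. Its +x is the direction in which the insert is pushed home. On the plate stand two side rails along x (x -50 to +50 mm), 14 mm high, 53 mm apart inside, and a back stop 24 mm high, 73 mm wide, whose face is at x = +55 mm.
- bridge: Fixed dark steel bridge across the nest, 20 mm to +x of the nest's origin, same yaw; origin on the bench under the screw's axis. Posts 30 x 14 mm at y = +-48 mm, crossbar 30 x 110 mm, 72 to 88 mm above the bench. It carries the upright knurled thumbscrew; under the bar this has a foot 26 mm in diameter that turns with the head.
- knob_axis (a point): Point on the thumbscrew's vertical axis, 118 mm above the bench, where to grip its round steel knurled head (32 mm diameter, 24 mm tall). Fixed to the nest: it does not follow the screw. At the start the head's underside is 102 to 106 mm and its top 126 to 130 mm above the bench (not measured); it sinks 2 mm per radian turned clockwise from above.
- insert: Loose aluminium mould insert, a block 110 x 50 x 30 mm (x, y, z), about 0.45 kg, lying on the nest's base plate between the rails (3 mm total play), long side along the nest's x. Origin under its centre; near end at x = -55 mm. At the start it stands 20 to 40 mm short of the back stop; fully home, its origin is 20 mm above the nest's origin.
- cup: Bystander: white plastic cup, 70 mm across, 65 mm tall, origin under its centre.
- parallel: Bystander: steel bar 130 x 16 x 25 mm lying on the bench, origin under its centre.
- bushing: Bystander: dark steel guide bushing, a ring 44 mm across and 40 mm tall, origin under its centre.
- screw_hole (a point): Where the screw enters the crossbar's top, 88 mm above the bench. At the start the foot hangs 2 to 6 mm above the insert (not measured). Until it touches, the head turns with about 0.05 N m of drag; then the torque climbs some 0.4 N m per rad. Snug is 0.2 N m; under 0.14 is loose, over 0.27 too tight. The head has a springy core (2 N m per rad) and springs back when let go; the screw stays put.
There are look-alikes about, which are no part of the job. Leave any turquoise look-alike of the nest alone. Several things have the shape of the insert; the one meant has the colours described above.

How it is judged:
On the way, in this order (a step that is already met when the one before it is completed fails the run):
1. the insert is home against the back stop (within 2 mm), not yet clamped (x of insert in the frame of nest above -0.002 m and contact force between bridge and insert below 2 N), for 0.2 s.
2. the thumbscrew presses on the insert with at least 12 N (contact force between bridge and insert above 12 N), for 0.2 s.
At the end, for the whole second after the job is handed in: the insert is within 2 mm of the back stop, at rest, clamped by the thumbscrew's foot with 12 to 45 N (x of insert in the frame of nest above -0.002 m and contact force between bridge and insert between 12 and 45 N and linear speed of insert below 0.01 m/s); the robot touches nothing.
It fails at once if the screw is overtightened: it presses with more than 60 N (contact force between bridge and insert above 60 N).
It fails at once if the insert is pushed with more than 40 N (contact force between the arm and insert above 40 N).
It fails at once if a bystander is moved more than 15 mm (distance of any of cup, parallel, bushing from where it was at the start of the episode above 0.015 m).
It also fails if it takes over 67 s, if anything falls off the work surface, if the arm or the gripper's body presses on something with over 40 N, if the wrist force passes 120 N, or if a joint passes its speed limit or range.

## Working session

There is one attempt and no reset: what is moved stays moved. The work goes in short steps, Python scripts to look and compute and a tool call to move; the robot and the scene stay as the last step left them, time stands still between calls to the robot, and variables do not carry over. Pictures are saved under pics/ and viewed, at most 10 in all, crops included, and the job is handed in when it is done.

Besides the shell and the picture viewer there is one more tool, called after ">>>" as a command line: name --argument value ..., lists and objects as JSON in quotes. step_arm: Moves the arm, as the interface text tells. Its arguments: {"type":"object","properties":{"commands":{"type":"array","items":{"type":"object","properties":{"fingers":{"type":"number"},"dx":{"type":"number"},"dy":{"type":"number"},"dz":{"type":"number"},"roll":{"type":"number"}}}},"squeeze":{"type":"number"}},"required":["commands"]}

```bash
mkdir -p pics; ls
python3 - <<'E'
from workcell import *
import cv2,numpy as np
for n in("side","top"):
    p,d=read_camera(n);c=calibration(n);cv2.imwrite(f"pics/{n}0.png",p);np.savez(f"{n}0.npz",p=p,d=d)
    print(n,c)
print(read_state())
E
```

```text
pics
side {'intrinsics': array([[440.79885024,   0.        , 274.68454748],
       [  0.        , 440.79885024, 208.79559183],
       [  0.        ,   0.        ,   1.        ]]), 'world_to_cam': array([[-0.77464574, -0.63238362, -0.00386367,  0.47864421],
       [ 0.45710646, -0.56413898,  0.68760519, -0.3038955 ],
       [-0.43700991,  0.53088432,  0.7260745 , -0.71153647],
       [ 0.        ,  0.        ,  0.        ,  1.        ]])}
top {'intrinsics': array([[395.47844751,   0.        , 271.94987231],
       [  0.        , 395.47844751, 215.62180429],
       [  0.        ,   0.        ,   1.        ]]), 'world_to_cam': array([[ 0.01652812, -0.99946532, -0.0282117 ,  0.06003109],
       [ 0.99405743,  0.01338934,  0.10803028, -0.62366801],
       [-0.10759479, -0.02982958,  0.99374723, -0.80590056],
       [ 0.        ,  0.        ,  0.        ,  1.        ]])}
{'time': 0.1, 'q': array([-1.34389591e+00,  2.64715462e-01,  1.60525308e+00,  1.75016834e-05,
        1.27369490e+00, -3.69223397e-02]), 'joint_vel': array([-9.03545175e-04, -1.48441579e-03, -3.24187651e-03, -9.38017336e-05,
        5.26902888e-04, -1.76421696e-04]), 'joint_torque': array([ 4.65795783e-04, -5.16707790e+01, -3.68590200e+01, -8.40400526e-05,
        6.26142617e-03,  1.41570595e-05]), 'tool_pos': array([ 0.17586114, -0.65099887,  0.2300527 ]), 'tcp_rot': array([-3.11225538e+00, -4.12931669e-01,  2.82168972e-04]), 'wrist_force': array([ 0.62177874, -0.90673505, -0.15393547]), 'torque': array([ 0.06078964,  0.01491197, -0.03022104]), 'grip_force': 0.0, 'width': 1.0023889425491708}
```

View pics/top0.png

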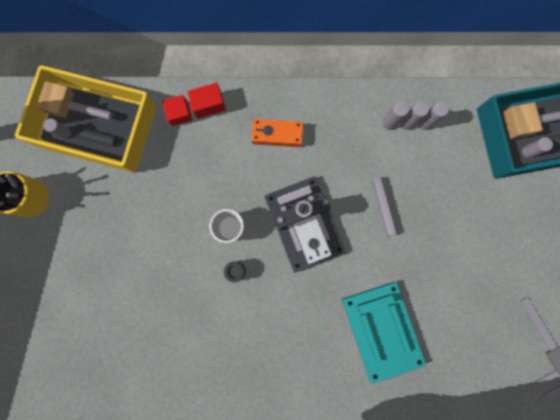

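View pics/side0.png

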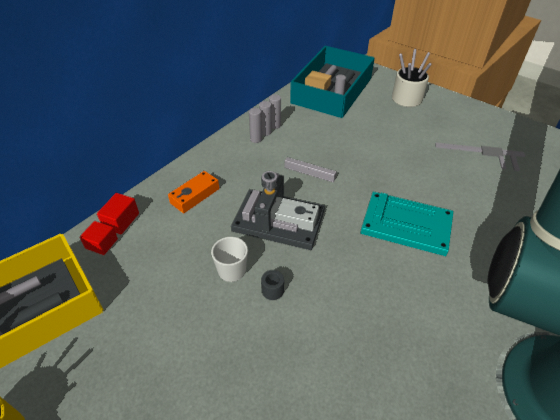

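The top view shows the dark nest at about (305,224), with the silver insert at (312,241), the screw head at (304,208) and the back stop at about (294,195). The insert look-alike is orange, at (277,132). The nest look-alike is turquoise, at (385,332). The cup is at (226,226), the bushing at (235,271) and the parallel at (384,206). I'll confirm the insert in an enlarged crop and measure from both views.

```bash
cat > h.py <<'E'
from workcell import *
import cv2,numpy as np
def cloud(n,d):
    c=calibration(n);K=c["intrinsics"];T=c["world_to_cam"]
    v,u=np.mgrid[:d.shape[0],:d.shape[1]]
    P=np.stack([(u-K[0,2])/K[0,0]*d,-(v-K[1,2])/K[1,1]*d,-d],-1)
    return (P-T[:3,3])@T[:3,:3]
def proj(n,X):
    c=calibration(n);K=c["intrinsics"];T=c["world_to_cam"]
    p=np.atleast_2d(X)@T[:3,:3].T+T[:3,3];p=p*[1,-1,-1];q=p@K.T
    return q[:,:2]/q[:,2:]
E
python3 - <<'E'
from h import *
W=[]
for n,(a,b,c,e) in dict(top=(255,350,170,280),side=(225,335,160,255)).items():
    z=np.load(n+"0.npz");p,d=z["p"],z["d"];X=cloud(n,d);m=d>0
    hsv=cv2.cvtColor(p,cv2.COLOR_BGR2HSV)
    R=np.zeros_like(m);R[c:e,a:b]=1
    bench=m&~R&(abs(X[...,2])<.02);print(n,"bench z",np.median(X[bench][:,2]))
    q=R&m&(X[...,2]>.008);Q=X[q]
    h,ed=np.histogram(Q[:,2],np.arange(0,.14,.004));print([(round(float(x),3),int(k)) for k,x in zip(h,ed)])
    s=R&m&(X[...,2]>.043)&(X[...,2]<.058)&(hsv[...,2]>110);print("insert top",s.sum(),X[s].mean(0))
    print("rect",cv2.minAreaRect((X[s][:,:2]*1000).astype(np.float32)))
    s=R&m&(X[...,2]>.1);print("head",s.sum(),X[s].mean(0),X[s].min(0),X[s].max(0))
    s=R&m&(X[...,2]>.012)&(X[...,2]<.026)
    print("plate",s.sum(),cv2.minAreaRect((X[s][:,:2]*1000).astype(np.float32)))
    cv2.imwrite(f"pics/{n}c.png",cv2.resize(p[c:e,a:b],None,fx=5,fy=5,interpolation=2))
c1=cv2.imread("pics/topc.png");c2=cv2.imread("pics/sidec.png")
h=600;ims=[cv2.resize(c,(395,int(c.shape[0]*395/c.shape[1]))) for c in(c1,c2)]
H=max(i.shape[0] for i in ims);ims=[np.pad(i,((0,H-i.shape[0]),(0,5),(0,0))) for i in ims]
cv2.imwrite("pics/crop.png",np.hstack(ims))
E
```

```text
top bench z -0.000788416359411259
[(0.0, 0), (0.004, 0), (0.008, 3), (0.012, 43), (0.016, 1433), (0.02, 599), (0.024, 19), (0.028, 83), (0.032, 246), (0.036, 18), (0.04, 198), (0.044, 287), (0.048, 788), (0.052, 41), (0.056, 2), (0.06, 3), (0.064, 2), (0.068, 5), (0.072, 4), (0.076, 11), (0.08, 22), (0.084, 411), (0.088, 164), (0.092, 21), (0.096, 0), (0.1, 0), (0.104, 1), (0.108, 1), (0.112, 4), (0.116, 3), (0.12, 6), (0.124, 65), (0.128, 154), (0.132, 4)]
insert top 1063 [ 0.58619423 -0.0081809   0.04844095]
rect ((603.5305786132812, -1.2667465209960938), (152.954833984375, 72.19451141357422), 22.08009147644043)
head 238 [0.62632808 0.00842549 0.12789711] [ 0.61111152 -0.00704559  0.10706528] [0.64381203 0.02327034 0.13233745]
plate 2086 ((608.9833374023438, 0.636749267578125), (179.99609375, 120.36310577392578), 21.93789291381836)
side bench z 0.00023833068136938613
[(0.0, 0), (0.004, 0), (0.008, 169), (0.012, 178), (0.016, 660), (0.02, 779), (0.024, 295), (0.028, 143), (0.032, 245), (0.036, 123), (0.04, 237), (0.044, 218), (0.048, 758), (0.052, 105), (0.056, 59), (0.06, 72), (0.064, 75), (0.068, 28), (0.072, 25), (0.076, 41), (0.08, 41), (0.084, 184), (0.088, 189), (0.092, 27), (0.096, 3), (0.1, 0), (0.104, 7), (0.108, 21), (0.112, 21), (0.116, 24), (0.12, 22), (0.124, 38), (0.128, 119), (0.132, 3)]
insert top 861 [0.58751979 0.01325363 0.04899244]
rect ((583.694580078125, 45.517547607421875), (153.016357421875, 174.64967346191406), 21.329124450683594)
head 255 [0.62232028 0.01278633 0.12395772] [ 0.60885847 -0.00824621  0.10575186] [0.64063715 0.02483923 0.13288309]
plate 1791 ((616.6036987304688, -21.935775756835938), (180.4995880126953, 321.8020324707031), 21.97586441040039)
```

View pics/crop.png

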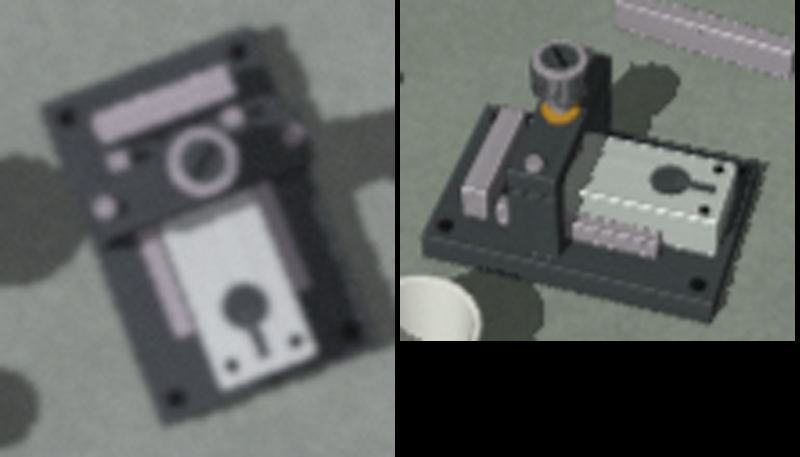

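The crop shows the pale aluminium insert under the dark steel bridge, with its near end uncovered, so it is the right one. The orange block at (277,132) and the turquoise nest are the look-alikes. Next I'll get the insert's near end in the nest frame.

Run:
```python
from h import *
y=np.radians(21.95);R=np.array([[np.cos(y),np.sin(y)],[-np.sin(y),np.cos(y)]]);N=np.array([.609,.0006])
for n in("top","side"):
    z=np.load(n+"0.npz");p,d=z["p"],z["d"];X=cloud(n,d)
    L=np.dstack([(X[...,:2]-N)@R.T,X[...,2]])*1000
    ins=(abs(L[...,1])<32)&(L[...,2]>44)&(L[...,2]<56)&(L[...,0]<0)&(L[...,0]>-110)&(d>0)
    Q=L[ins];print(n,"insert: x",np.percentile(Q[:,0],[0,1,3,50]),"y",np.percentile(Q[:,1],[1,50,99]),"z",np.median(Q[:,2]))
    s=(L[...,2]>36)&(L[...,2]<50)&(L[...,0]>45)&(L[...,0]<90)&(abs(L[...,1])<45);print("stop",np.percentile(L[s],[2,98],axis=0).round(1).tolist())
    s=(L[...,2]>123)&(np.hypot(L[...,0]-20,L[...,1])<25);print("head c",(np.percentile(L[s],2,axis=0)+np.percentile(L[s],98,axis=0))/2,"top",np.percentile(L[s][:,2],[20,50,80]))
    s=(L[...,2]>80)&(L[...,2]<100)&(abs(L[...,1])<70)&(abs(L[...,0])<60);print("bar",np.percentile(L[s],[2,98],axis=0).round(1).tolist(),"maxz",L[s][:,2].max())
```

```text
top insert: x [-82.29941855 -81.43942844 -79.84700382 -41.5124859 ] y [-24.09119584   0.45273126  24.79653465] z 49.21424045612609
stop [[54.8, -34.3, 38.5], [70.4, 35.4, 45.8]]
head c [ 19.53240207   0.48089518 128.26418635] top [127.39027083 128.70201363 129.87509848]
bar [[5.1, -52.6, 83.5], [34.0, 53.5, 92.9]] maxz 94.24837793365441
side insert: x [-83.95664525 -83.414618   -81.91184926 -42.96959825] y [-23.98288568   3.45916611  25.98450246] z 50.06630062338516
stop [[53.4, -34.6, 36.6], [68.9, 36.6, 46.0]]
head c [ 18.048612     1.41347719 127.74065362] top [127.60154886 129.4093953  130.29780105]
bar [[3.5, -51.2, 80.7], [32.1, 55.4, 94.3]] maxz 97.97163613853262
```

>>> step_arm --commands '[{"fingers":1,"roll":-10},{"fingers":1,"roll":-20},{"fingers":1,"roll":-30},{"fingers":1,"roll":-40},{"fingers":1,"roll":-50},{"fingers":1,"roll":-60},{"fingers":1,"roll":-70},{"fingers":1,"roll":-80}]' --squeeze 40

```text
invalid input
```

>>> step_arm --commands '[{"fingers":1,"dx":0,"dy":0,"dz":0,"roll":-10},{"fingers":1,"dx":0,"dy":0,"dz":0,"roll":-20},{"fingers":1,"dx":0,"dy":0,"dz":0,"roll":-30},{"fingers":1,"dx":0,"dy":0,"dz":0,"roll":-40},{"fingers":1,"dx":0,"dy":0,"dz":0,"roll":-50},{"fingers":1,"dx":0,"dy":0,"dz":0,"roll":-60},{"fingers":1,"dx":0,"dy":0,"dz":0,"roll":-70},{"fingers":1,"dx":0,"dy":0,"dz":0,"roll":-80}]' --squeeze 40

```text
time: 1.1
tool_pos: [0.1759, -0.6512, 0.2305]
tcp_rot: [-2.113, -2.324, -0.001]
wrist_force: [-0.3, 0.1, -0.4]
width: 0.001
grip_force: 0.0
```

>>> step_arm --commands '[{"fingers":1,"dx":0.048,"dy":0.032,"dz":0,"roll":-9},{"fingers":1,"dx":0.096,"dy":0.064,"dz":0,"roll":-18},{"fingers":1,"dx":0.144,"dy":0.096,"dz":0,"roll":-27},{"fingers":1,"dx":0.192,"dy":0.128,"dz":0,"roll":-36},{"fingers":1,"dx":0.24,"dy":0.16,"dz":0,"roll":-45},{"fingers":1,"dx":0.288,"dy":0.192,"dz":0,"roll":-54},{"fingers":1,"dx":0.336,"dy":0.224,"dz":0,"roll":-63},{"fingers":1,"dx":0.384,"dy":0.256,"dz":0,"roll":-72}]'

```text
time: 2.1
tool_pos: [0.3971, -0.2445, 0.231]
tcp_rot: [0.345, 3.123, 0.0]
wrist_force: [0.8, -0.5, 0.7]
width: -0.001
grip_force: 0.0
```

```bash
cat >> h.py <<'E'
def go(x,y,yaw):
    "tool-frame shift and roll from the measured pose to world x,y and tool-x yaw (deg)"
    s=read_state();R=cv2.Rodrigues(np.array(s["tcp_rot"]))[0];p=s["tool_pos"]
    cy=np.degrees(np.arctan2(R[1,0],R[0,0]))
    print("t",s["time"],"pos",p.round(4),"yaw",cy.round(2),"tilt",R[:,2].round(4),"q",np.round(s["q"],3))
    print("d",(R.T@(np.array([x,y,p[2]])-p)).round(4),"roll",round(-(yaw-cy),1),"F",s["wrist_force"].round(2),"T",s["torque"].round(3))
E
python3 -c "
from h import *
go(.5046,-.0411,-158)"
```

```text
t 2.1 pos [ 0.3971 -0.2445  0.231 ] yaw 167.39 tilt [ 0.e+00  1.e-04 -1.e+00] q [-0.605 -0.139  2.031  0.     1.25  -1.956]
d [-0.0605  0.222   0.    ] roll 325.4 F [ 0.79 -0.49  0.68] T [-0.027 -0.046  0.033]
```

>>> step_arm --commands '[{"fingers":1,"dx":-0.015,"dy":0.055,"dz":0,"roll":-9},{"fingers":1,"dx":-0.03,"dy":0.11,"dz":0,"roll":-18},{"fingers":1,"dx":-0.045,"dy":0.165,"dz":0.02,"roll":-27},{"fingers":1,"dx":-0.0605,"dy":0.222,"dz":0.05,"roll":-34.6},{"fingers":1,"dx":-0.0605,"dy":0.222,"dz":0.1,"roll":-34.6},{"fingers":1,"dx":-0.0605,"dy":0.222,"dz":0.14,"roll":-34.6},{"fingers":1,"dx":-0.0605,"dy":0.222,"dz":0.15,"roll":-34.6}]'

```text
time: 2.98
tool_pos: [0.5021, -0.0427, 0.0779]
tcp_rot: [0.592, -3.078, -0.004]
wrist_force: [0.2, -0.1, 0.2]
width: 0.0
grip_force: 0.0
```

```bash
python3 -c "
from h import *
go(.5046,-.0411,-158)
p,d=read_camera('side');q=proj('side',read_state()['tool_pos'])[0];print(q)
cv2.imwrite('pics/s1.png',cv2.resize(p[130:310,200:400],None,fx=3,fy=3))"
```

```text
t 2.975 pos [ 0.5021 -0.0427  0.0779] yaw -158.25 tilt [-0.0071  0.001  -1.    ] q [-0.134  0.098  2.106 -0.     0.946 -2.085]
d [-0.0029  0.0005 -0.    ] roll -0.2 F [ 0.25 -0.06  0.18] T [-0.019  0.057  0.018]
[331.68968987 206.73910871]
```

View pics/s1.png

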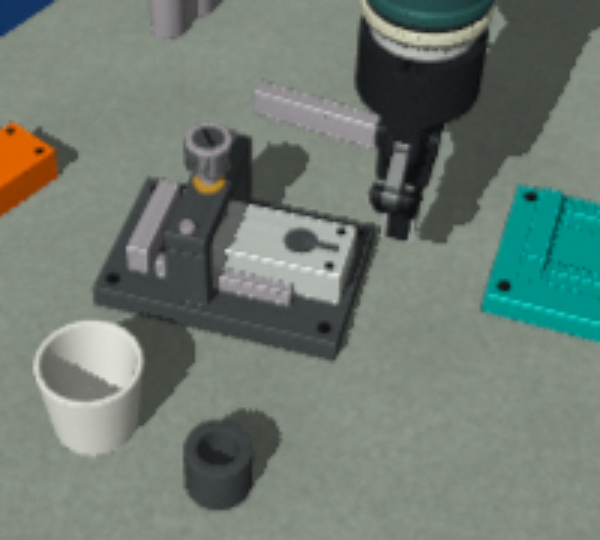

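The shut fingers are at crop (398,232), centred behind the insert's near end at (345,270). I'll lower them and approach.

>>> step_arm --commands '[{"fingers":1,"dx":0,"dy":0.0005,"dz":0.03,"roll":0},{"fingers":1,"dx":0,"dy":0.0005,"dz":0.045,"roll":0},{"fingers":1,"dx":0,"dy":0.0005,"dz":0.045,"roll":0},{"fingers":1,"dx":-0.005,"dy":0.0005,"dz":0.045,"roll":0},{"fingers":1,"dx":-0.01,"dy":0.0005,"dz":0.045,"roll":0},{"fingers":1,"dx":-0.013,"dy":0.0005,"dz":0.045,"roll":0},{"fingers":1,"dx":-0.016,"dy":0.0005,"dz":0.045,"roll":0}]'

```text
time: 3.9
tool_pos: [0.5204, -0.0369, 0.0366]
tcp_rot: [-0.592, 3.085, -0.0]
wrist_force: [-0.1, -0.5, -0.3]
width: 0.003
grip_force: 0.0
```

>>> step_arm --commands '[{"fingers":1,"dx":-0.003,"dy":0,"dz":0,"roll":0},{"fingers":1,"dx":-0.006,"dy":0,"dz":0,"roll":0},{"fingers":1,"dx":-0.009,"dy":0,"dz":0,"roll":0},{"fingers":1,"dx":-0.012,"dy":0,"dz":0,"roll":0},{"fingers":1,"dx":-0.015,"dy":0,"dz":0,"roll":0},{"fingers":1,"dx":-0.018,"dy":0,"dz":0,"roll":0},{"fingers":1,"dx":-0.018,"dy":0,"dz":0,"roll":0}]'

```text
time: 4.78
tool_pos: [0.5353, -0.0305, 0.0359]
tcp_rot: [0.592, -3.082, -0.001]
wrist_force: [-5.1, -1.4, 3.1]
width: -0.001
grip_force: 2.5
```

```bash
cat >> h.py <<'E'
def near():
    "near end x of the insert and TCP in the nest frame, mm"
    y=np.radians(21.95);R=np.array([[np.cos(y),np.sin(y)],[-np.sin(y),np.cos(y)]]);N=np.array([.6087,.0008])
    print("tcp nest",((R@(read_state()["tool_pos"][:2]-N))*1000).round(1))
    for n in("top","side"):
        p,d=read_camera(n);X=cloud(n,d);L=np.dstack([(X[...,:2]-N)@R.T,X[...,2]])*1000
        s=(abs(L[...,1])<24)&(abs(L[...,2]-50)<5)&(L[...,0]<0)&(L[...,0]>-110)&(d>0)&(p.min(-1)>120)
        print(n,"insert near x",np.percentile(L[s][:,0],[1,3,10]).round(1),s.sum())
E
python3 -c "
from h import *
go(.6083-.066*.9275,.001-.066*.3738,-158);near()"
```

```text
t 4.775 pos [ 0.5353 -0.0305  0.0359] yaw -158.27 tilt [-3.e-03 -2.e-04 -1.e+00] q [-1.030e-01  2.110e-01  2.067e+00 -1.000e-03  8.670e-01 -2.053e+00]
d [-0.0135  0.002  -0.    ] roll -0.3 F [-5.08 -1.43  3.08] T [-0.217  0.752  0.064]
tcp nest [-79.8  -1.6]
top insert near x [-4.7 -4.7 -4.6] 7
side insert near x [-70.3 -68.5 -62.1] 376
```

>>> step_arm --commands '[{"fingers":1,"dx":-0.002,"dy":0,"dz":0,"roll":0},{"fingers":1,"dx":-0.004,"dy":0,"dz":0,"roll":0},{"fingers":1,"dx":-0.006,"dy":0,"dz":0,"roll":0},{"fingers":1,"dx":-0.008,"dy":0,"dz":0,"roll":0},{"fingers":1,"dx":-0.01,"dy":0,"dz":0,"roll":0}]'

```text
time: 5.5
tool_pos: [0.5461, -0.0265, 0.036]
tcp_rot: [0.592, -3.085, -0.0]
wrist_force: [-1.5, -0.5, -0.7]
width: 0.003
grip_force: 1.1
```

>>> step_arm --commands '[{"fingers":1,"dx":-0.001,"dy":0,"dz":0,"roll":0},{"fingers":1,"dx":-0.002,"dy":0,"dz":0,"roll":0}]'

```text
time: 5.75
tool_pos: [0.5478, -0.0259, 0.0362]
tcp_rot: [0.592, -3.085, -0.0]
wrist_force: [-2.0, -0.3, -1.3]
width: -0.0
grip_force: 1.0
```

```bash
python3 -c "
from h import *
go(.6083-.066*.9275,.001-.066*.3738,-158);near()"
```

```text
t 5.75 pos [ 0.5478 -0.0259  0.0362] yaw -158.28 tilt [-1.e-04  0.e+00 -1.e+00] q [-0.093  0.229  2.043  0.     0.869 -2.043]
d [-0.0001  0.0023  0.    ] roll -0.3 F [-2.04 -0.27 -1.35] T [-0.131  0.327 -0.004]
tcp nest [-66.4  -2. ]Traceback (most recent call last):
  File "<string>", line 3, in <module>
    go(.6083-.066*.9275,.001-.066*.3738,-158);near()
                                              ~~~~^^
  File "h.py", line 25, in near
    print(n,"insert near x",np.percentile(L[s][:,0],[1,3,10]).round(1),s.sum())
                            ~~~~~~~~~~~~~^^^^^^^^^^^^^^^^^^^^
    return _quantile_unchecked(
        a, q, axis, out, overwrite_input, method, keepdims, weights)
    return _ureduce(a,
                    func=_quantile_ureduce_func,
    ...<5 lines>...
                    overwrite_input=overwrite_input,
                    method=method)
    r = func(a, **kwargs)
    result = _quantile(arr,
                       quantiles=q,
    ...<2 lines>...
                       out=out,
                       weights=wgt)
    slices_having_nans = np.isnan(arr[-1, ...])
                                  ~~~^^^^^^^^^
IndexError: index -1 is out of bounds for axis 0 with size 0
```

Not at the stop yet. I'll continue in 1 mm steps, watching the force.

>>> step_arm --commands '[{"fingers":1,"dx":-0.001,"dy":0,"dz":0,"roll":0},{"fingers":1,"dx":-0.001,"dy":0,"dz":0,"roll":0}]'

```text
time: 6.05
tool_pos: [0.5479, -0.0259, 0.0362]
tcp_rot: [0.592, -3.083, 0.0]
wrist_force: [-5.1, -2.4, 0.8]
width: -0.002
grip_force: 2.6
```

>>> step_arm --commands '[{"fingers":1,"dx":-0.001,"dy":0,"dz":0,"roll":0},{"fingers":1,"dx":-0.001,"dy":0,"dz":0,"roll":0}]'

```text
time: 6.3
tool_pos: [0.5479, -0.0259, 0.0362]
tcp_rot: [0.592, -3.081, 0.0]
wrist_force: [-7.4, -3.8, 3.6]
width: 0.001
grip_force: 4.1
```

>>> step_arm --commands '[{"fingers":1,"dx":-0.001,"dy":0,"dz":0,"roll":0},{"fingers":1,"dx":-0.001,"dy":0,"dz":0,"roll":0}]'

```text
time: 6.55
tool_pos: [0.5479, -0.0258, 0.0362]
tcp_rot: [0.592, -3.079, 0.001]
wrist_force: [-9.9, -5.1, 6.0]
width: -0.0
grip_force: 5.6
```

The tool has stalled with 11 N and rising, which fits the stop. I'll back off and verify.

>>> step_arm --commands '[{"fingers":1,"dx":0.01,"dy":0,"dz":0,"roll":0},{"fingers":1,"dx":0.03,"dy":0,"dz":0,"roll":0},{"fingers":0.5,"dx":0.055,"dy":0,"dz":-0.03,"roll":0},{"fingers":0,"dx":0.055,"dy":0,"dz":-0.08,"roll":0},{"fingers":-0.5,"dx":0.055,"dy":0,"dz":-0.14,"roll":0},{"fingers":-1,"dx":0.055,"dy":0,"dz":-0.15,"roll":0},{"fingers":-1,"dx":0.055,"dy":0,"dz":-0.15,"roll":0}]'

```text
time: 7.42
tool_pos: [0.5009, -0.0452, 0.1879]
tcp_rot: [-0.591, 3.081, -0.002]
wrist_force: [-0.4, 0.1, -0.7]
width: 0.995
grip_force: 0.0
```

Run:
```python
from h import *
y=np.radians(21.95);R=np.array([[np.cos(y),-np.sin(y)],[np.sin(y),np.cos(y)]]);N=np.array([.6085,.0008])
p,d=read_camera('side')
# edge brightness profile along nest x at z=50 (top face) and end line
X=cloud('side',d);L=np.dstack([(X[...,:2]-N)@R,X[...,2]])*1000
s=(abs(L[...,1])<20)&(abs(L[...,2]-50)<5)&(L[...,0]<0)&(L[...,0]>-110)&(d>0)
print(np.percentile(L[s][:,0],[0,1,3]).round(1),s.sum())
q=p.copy()
for x in(-.055,-.057):
    a=np.array([np.r_[N+R@[x,v],.05] for v in(-.025,.025)]);u=proj('side',a);print(u.round(1).tolist())
cv2.imwrite('pics/s2.png',cv2.resize(p[160:260,225:335],None,fx=5,fy=5,interpolation=2))
go(.6083+.0195*.9275-.001*.374,.001+.0195*.3738+.001*.9275,-158)
```

```text
[-56.4 -55.9 -55.3] 363
[[305.7, 202.4], [299.6, 218.9]]
[[306.6, 202.6], [300.6, 219.1]]
t 7.475 pos [ 0.4995 -0.045   0.186 ] yaw -158.29 tilt [ 9.e-04  2.e-04 -1.e+00] q [-0.14  -0.033  2.019  0.     1.155 -2.09 ]
d [-1.376e-01  3.600e-03  1.000e-04] roll -0.3 F [0.43 0.11 0.15] T [ 0.034  0.007 -0.004]
```

View pics/s2.png

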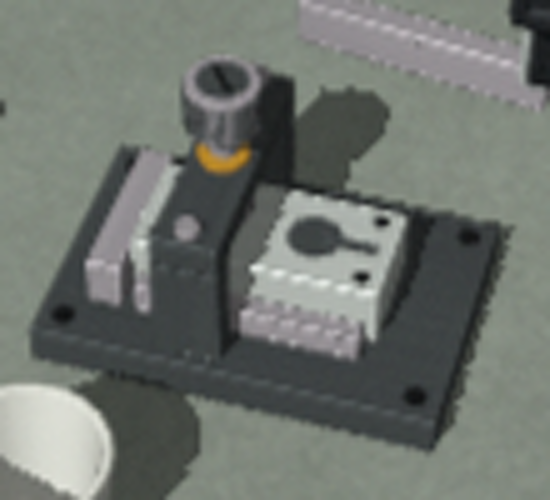

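The picture shows the insert up against the back stop (white strip touching the stop near crop (155,200)). Its near end measures -56, so it has moved about 27.5 mm and is home. Next is the thumbscrew: I'll go above the head with joint 6 wound back.

>>> step_arm --commands '[{"fingers":-1,"dx":-0.045,"dy":0.0036,"dz":0,"roll":-8},{"fingers":-1,"dx":-0.09,"dy":0.0036,"dz":0,"roll":-16},{"fingers":-1,"dx":-0.125,"dy":0.0036,"dz":0,"roll":-25},{"fingers":-1,"dx":-0.1376,"dy":0.0036,"dz":0,"roll":-25},{"fingers":-1,"dx":-0.1376,"dy":0.0036,"dz":0,"roll":-25}]'

```text
time: 8.1
tool_pos: [0.625, 0.0092, 0.184]
tcp_rot: [1.242, -2.882, -0.002]
wrist_force: [-0.0, 0.1, -0.6]
width: 0.999
grip_force: 0.0
```

Run:
```python
from h import *
go(.6263,.0088,-133)
```

```text
t 8.1 pos [0.625  0.0092 0.184 ] yaw -133.37 tilt [-0.0038  0.     -1.    ] q [-0.025  0.206  1.764 -0.     1.176 -2.41 ]
d [-0.0006 -0.0012 -0.    ] roll -0.4 F [-0.05  0.05 -0.64] T [-0.007 -0.025  0.001]
```

>>> step_arm --commands '[{"fingers":-1,"dx":-0.0005,"dy":-0.0008,"dz":0.03,"roll":0},{"fingers":-1,"dx":-0.0005,"dy":-0.0008,"dz":0.06,"roll":0},{"fingers":-1,"dx":-0.0005,"dy":-0.0008,"dz":0.08,"roll":0},{"fingers":-1,"dx":-0.0005,"dy":-0.0008,"dz":0.09,"roll":0},{"fingers":-1,"dx":-0.0005,"dy":-0.0008,"dz":0.09,"roll":0}]'

```text
time: 8.72
tool_pos: [0.6263, 0.0087, 0.0958]
tcp_rot: [1.244, -2.883, -0.001]
wrist_force: [0.5, 0.5, 0.5]
width: 1.0
grip_force: 0.0
```

Run:
```python
from h import *
go(.6263,.0088,-133.4)
p,d=read_camera('side');cv2.imwrite('pics/s3.png',cv2.resize(p[130:230,210:330],None,fx=5,fy=5,interpolation=2))
```

```text
t 8.725 pos [0.6263 0.0087 0.0958] yaw -133.31 tilt [-0.0012 -0.     -1.    ] q [-0.026  0.288  1.837 -0.     1.018 -2.411]
d [-0.0001  0.0001 -0.    ] roll 0.1 F [0.54 0.47 0.47] T [ 0.002 -0.018 -0.04 ]
```

View pics/s3.png

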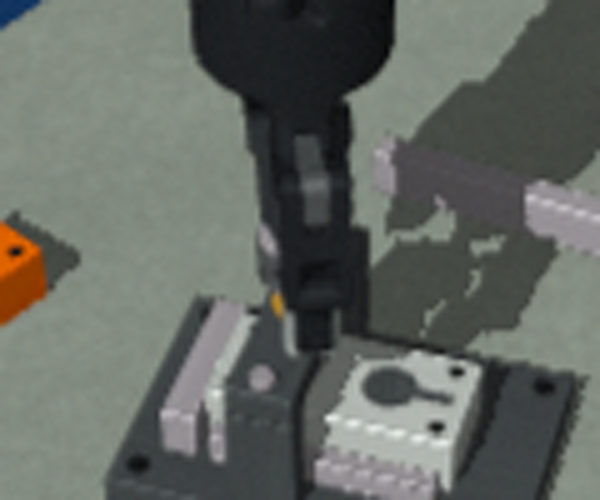

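The open fingers straddle the head along the line of sight, with their tips clear of the crossbar at crop (315,345). I'll close them.

>>> step_arm --commands '[{"fingers":0,"dx":0,"dy":0,"dz":0,"roll":0},{"fingers":1,"dx":0,"dy":0,"dz":0,"roll":0},{"fingers":1,"dx":0,"dy":0,"dz":0,"roll":0},{"fingers":1,"dx":0,"dy":0,"dz":0,"roll":0}]' --squeeze 40

```text
time: 9.28
tool_pos: [0.6277, 0.0086, 0.0972]
tcp_rot: [-1.245, 2.883, -0.002]
wrist_force: [1.1, -0.9, 2.5]
width: 0.36
grip_force: 39.6
```

```bash
python3 -c "
from h import *
go(.6263,.0088,-133.4)"
```

```text
t 9.275 pos [0.6277 0.0086 0.0972] yaw -133.28 tilt [ 1.8e-03 -5.0e-04 -1.0e+00] q [-0.026  0.287  1.835 -0.     1.017 -2.412]
d [ 0.0008  0.0012 -0.    ] roll 0.1 F [ 1.12 -0.85  2.54] T [-0.137 -0.025 -0.013]
```

>>> step_arm --commands '[{"fingers":1,"dx":0,"dy":-0.001,"dz":0.0003,"roll":8},{"fingers":1,"dx":0,"dy":-0.001,"dz":0.0006,"roll":16},{"fingers":1,"dx":0,"dy":-0.001,"dz":0.0009,"roll":24},{"fingers":1,"dx":0,"dy":-0.001,"dz":0.0012,"roll":32},{"fingers":1,"dx":0,"dy":-0.001,"dz":0.0015,"roll":40},{"fingers":1,"dx":0,"dy":-0.001,"dz":0.0018,"roll":48}]'

```text
time: 10.02
tool_pos: [0.6284, 0.0078, 0.0955]
tcp_rot: [0.042, 3.14, -0.001]
wrist_force: [-0.3, -0.7, 4.1]
width: 0.36
grip_force: 39.8
```

```bash
python3 -c "
from h import *
go(.6273,.0085,-133.3)"
```

```text
t 10.025 pos [0.6284 0.0078 0.0955] yaw 178.47 tilt [ 1.6e-03 -6.0e-04 -1.0e+00] q [-2.700e-02  2.900e-01  1.834e+00 -1.000e-03  1.015e+00 -1.571e+00]
d [ 0.0011  0.0007 -0.    ] roll 311.8 F [-0.31 -0.67  4.06] T [-0.258  0.018  0.059]
```

The torque is 0.06 N m, which is only the free drag. I'll continue.

>>> step_arm --commands '[{"fingers":1,"dx":0,"dy":0,"dz":0.0002,"roll":8},{"fingers":1,"dx":0,"dy":0,"dz":0.0005,"roll":16},{"fingers":1,"dx":0,"dy":0,"dz":0.0008,"roll":24}]'

```text
time: 10.4
tool_pos: [0.6283, 0.0074, 0.0947]
tcp_rot: [0.694, 3.062, -0.001]
wrist_force: [0.3, -2.7, 3.6]
width: 0.362
grip_force: 39.9
```

```bash
python3 -c "
from h import *
go(.6273,.0085,-133.3)"
```

```text
t 10.4 pos [0.6283 0.0074 0.0947] yaw 154.47 tilt [ 0.0014 -0.0013 -1.    ] q [-2.700e-02  2.910e-01  1.835e+00 -1.000e-03  1.014e+00 -1.152e+00]
d [ 0.0014  0.0006 -0.    ] roll 287.8 F [ 0.28 -2.69  3.55] T [-0.434  0.052  0.088]
```

>>> step_arm --commands '[{"fingers":1,"dx":0,"dy":0,"dz":0.0002,"roll":8},{"fingers":1,"dx":0,"dy":0,"dz":0.0005,"roll":16}]'

```text
time: 10.65
tool_pos: [0.6282, 0.0072, 0.0941]
tcp_rot: [1.113, 2.936, -0.002]
wrist_force: [-0.5, -3.5, 4.0]
width: 0.364
grip_force: 39.9
```

```bash
python3 -c "
from h import *
go(.6273,.0085,-133.3)"
```

```text
t 10.65 pos [0.6282 0.0072 0.0941] yaw 138.48 tilt [ 0.0011 -0.0016 -1.    ] q [-0.027  0.292  1.836 -0.002  1.013 -0.872]
d [ 0.0015  0.0004 -0.    ] roll 271.8 F [-0.52 -3.47  4.04] T [-0.592  0.103  0.081]
```

>>> step_arm --commands '[{"fingers":1,"dx":-0.0006,"dy":-0.0007,"dz":0.0002,"roll":6},{"fingers":1,"dx":-0.0006,"dy":-0.0007,"dz":0.0004,"roll":12}]'

```text
time: 10.9
tool_pos: [0.6281, 0.0068, 0.0937]
tcp_rot: [1.413, 2.805, -0.0]
wrist_force: [-0.6, -1.5, 3.8]
width: 0.36
grip_force: 39.8
```

```bash
python3 -c "
from h import *
go(.6273,.0085,-133.3)"
```

```text
t 10.9 pos [0.6281 0.0068 0.0937] yaw 126.52 tilt [ 1.e-03 -6.e-04 -1.e+00] q [-2.800e-02  2.920e-01  1.836e+00 -1.000e-03  1.012e+00 -6.660e-01]
d [ 0.0018  0.0004 -0.    ] roll 259.8 F [-0.62 -1.5   3.75] T [-0.261  0.123  0.063]
```

>>> step_arm --commands '[{"fingers":1,"dx":0,"dy":0,"dz":0.0002,"roll":6},{"fingers":1,"dx":0,"dy":0,"dz":0.0003,"roll":10}]'

```text
time: 11.15
tool_pos: [0.6279, 0.0067, 0.0933]
tcp_rot: [1.651, 2.672, -0.001]
wrist_force: [-0.8, -2.2, 3.8]
width: 0.361
grip_force: 39.8
```

```bash
python3 -c "
from h import *
go(.6273,.0085,-133.3)"
```

```text
t 11.15 pos [0.6279 0.0067 0.0933] yaw 116.58 tilt [ 7.e-04 -9.e-04 -1.e+00] q [-2.800e-02  2.930e-01  1.836e+00 -1.000e-03  1.012e+00 -4.920e-01]
d [ 0.0019  0.0002 -0.    ] roll 249.9 F [-0.78 -2.15  3.83] T [-0.321  0.139  0.063]
```

>>> step_arm --commands '[{"fingers":1,"dx":-0.0004,"dy":-0.0002,"dz":0.0002,"roll":5},{"fingers":1,"dx":-0.0004,"dy":-0.0002,"dz":0.0003,"roll":10}]'

```text
time: 11.4
tool_pos: [0.6279, 0.0065, 0.093]
tcp_rot: [1.878, 2.518, -0.0]
wrist_force: [-1.1, -1.6, 3.6]
width: 0.359
grip_force: 39.9
```

```bash
python3 -c "
from h import *
go(.6273,.0085,-133.3)"
```

```text
t 11.4 pos [0.6279 0.0065 0.093 ] yaw 106.56 tilt [ 5.e-04 -4.e-04 -1.e+00] q [-0.029  0.293  1.837 -0.     1.012 -0.318]
d [ 0.002  0.    -0.   ] roll 239.9 F [-1.12 -1.63  3.6 ] T [-0.178  0.211  0.099]
```

>>> step_arm --commands '[{"fingers":1,"dx":0,"dy":0,"dz":0.0002,"roll":5},{"fingers":1,"dx":0,"dy":0,"dz":0.0003,"roll":10}]'

```text
time: 11.65
tool_pos: [0.6276, 0.0065, 0.0926]
tcp_rot: [2.09, 2.345, -0.001]
wrist_force: [-2.1, -1.0, 4.3]
width: 0.363
grip_force: 39.9
```

```bash
python3 -c "
from h import *
go(.6273,.0085,-133.3)"
```

```text
t 11.65 pos [0.6276 0.0065 0.0926] yaw 96.56 tilt [ 0.e+00 -6.e-04 -1.e+00] q [-2.900e-02  2.930e-01  1.837e+00 -1.000e-03  1.011e+00 -1.430e-01]
d [ 0.0021 -0.0001 -0.    ] roll 229.9 F [-2.12 -1.01  4.26] T [-0.184  0.207  0.042]
```

```bash
cat >> h.py <<'E'
def tq(n=6):
    S=[]
    for i in range(n): read_camera("side");S.append(read_state())
    T=np.array([np.r_[s["torque"],s["wrist_force"]] for s in S]);R=cv2.Rodrigues(np.array(S[-1]["tcp_rot"]))[0]
    print("t",S[-1]["time"],"yaw",np.degrees(np.arctan2(R[1,0],R[0,0])).round(1),"T",T[:,:3].mean(0).round(3),"F",T[:,3:].mean(0).round(2),"sd",T[:,2].std().round(3),S[-1]["tool_pos"].round(4))
E
python3 -c "
from h import *
tq()"
```

```text
t 11.95 yaw 96.8 T [-0.281  0.303  0.019] F [-2.32 -1.44  5.63] sd 0.043 [0.6277 0.0065 0.0926]
```

>>> step_arm --commands '[{"fingers":1,"dx":-0.0003,"dy":-0.0006,"dz":0.0002,"roll":5},{"fingers":1,"dx":-0.0003,"dy":-0.0006,"dz":0.0003,"roll":10}]'

```text
time: 12.2
tool_pos: [0.6274, 0.0064, 0.0923]
tcp_rot: [2.285, 2.155, 0.001]
wrist_force: [-1.3, -0.1, 3.8]
width: 0.361
grip_force: 40.0
```

```bash
python3 -c "
from h import *
tq()"
```

```text
t 12.5 yaw 86.9 T [-0.177  0.195  0.028] F [-1.57 -1.17  5.6 ] sd 0.023 [0.6274 0.0064 0.0922]
```

>>> step_arm --commands '[{"fingers":1,"dx":0,"dy":0,"dz":0.0002,"roll":5},{"fingers":1,"dx":0,"dy":0,"dz":0.0003,"roll":10}]'

```text
time: 12.75
tool_pos: [0.6273, 0.0064, 0.0919]
tcp_rot: [2.463, 1.95, 0.0]
wrist_force: [-1.5, -1.5, 5.3]
width: 0.365
grip_force: 40.0
```

```bash
python3 -c "
from h import *
tq()"
```

```text
t 13.05 yaw 76.9 T [-0.191  0.246  0.038] F [-1.86 -1.25  5.43] sd 0.028 [0.6273 0.0064 0.0919]
```

>>> step_arm --commands '[{"fingers":1,"dx":0,"dy":-0.0005,"dz":0.0001,"roll":5},{"fingers":1,"dx":0,"dy":-0.0005,"dz":0.0002,"roll":10}]'

```text
time: 13.3
tool_pos: [0.627, 0.0064, 0.0916]
tcp_rot: [2.623, 1.728, 0.001]
wrist_force: [-1.3, -1.3, 5.0]
width: 0.36
grip_force: 39.9
```

```bash
python3 -c "
from h import *
print(read_state()['torque'].round(3));tq()"
```

```text
[-0.203  0.134  0.053]
t 13.6 yaw 66.9 T [-0.276  0.053  0.039] F [-0.78 -1.52  4.73] sd 0.033 [0.627  0.0065 0.0916]
```

>>> step_arm --commands '[{"fingers":1,"dx":0,"dy":0,"dz":0.0001,"roll":5},{"fingers":1,"dx":0,"dy":0,"dz":0.0002,"roll":10}]'

```text
time: 13.85
tool_pos: [0.6269, 0.0065, 0.0913]
tcp_rot: [2.764, 1.493, 0.001]
wrist_force: [-1.1, -1.7, 6.1]
width: 0.358
grip_force: 40.0
```

```bash
python3 -c "
from h import *
print(read_state()['torque'].round(3));tq()"
```

```text
[-0.234  0.148  0.085]
t 14.15 yaw 56.9 T [-0.285  0.123  0.078] F [-0.79 -1.62  5.59] sd 0.014 [0.6269 0.0065 0.0913]
```

>>> step_arm --commands '[{"fingers":1,"dx":0,"dy":0,"dz":0.0001,"roll":4},{"fingers":1,"dx":0,"dy":0,"dz":0.0002,"roll":6}]'

```text
time: 14.4
tool_pos: [0.6268, 0.0065, 0.0912]
tcp_rot: [2.837, 1.348, 0.0]
wrist_force: [-1.8, -1.3, 6.9]
width: 0.36
grip_force: 40.1
```

```bash
python3 -c "
from h import *
tq(8)"
```

```text
t 14.8 yaw 50.9 T [-0.26   0.212  0.092] F [-1.73 -1.19  6.5 ] sd 0.027 [0.6268 0.0065 0.0912]
```

>>> step_arm --commands '[{"fingers":1,"dx":0,"dy":0,"dz":0.0001,"roll":4},{"fingers":1,"dx":0,"dy":0,"dz":0.0002,"roll":6}]'

```text
time: 15.05
tool_pos: [0.6267, 0.0066, 0.0911]
tcp_rot: [2.904, 1.198, 0.0]
wrist_force: [-2.5, -0.6, 6.7]
width: 0.364
grip_force: 40.1
```

```bash
python3 -c "
from h import *
tq(8)"
```

```text
t 15.45 yaw 44.9 T [-0.224  0.306  0.165] F [-1.8  -0.86  6.66] sd 0.023 [0.6267 0.0066 0.0911]
```

The torque is clearly climbing. One small step more.

>>> step_arm --commands '[{"fingers":1,"dx":0,"dy":0,"dz":0.0001,"roll":3},{"fingers":1,"dx":0,"dy":0,"dz":0.0001,"roll":5}]'

```text
time: 15.7
tool_pos: [0.6266, 0.0066, 0.091]
tcp_rot: [2.953, 1.071, 0.0]
wrist_force: [-2.2, -1.4, 6.9]
width: 0.356
grip_force: 40.2
```

```bash
python3 -c "
from h import *
tq(16)"
```

```text
t 16.5 yaw 39.9 T [-0.218  0.338  0.179] F [-2.29 -0.64  6.98] sd 0.032 [0.6266 0.0066 0.091 ]
```

>>> step_arm --commands '[{"fingers":1,"dx":0,"dy":0,"dz":0.0001,"roll":3},{"fingers":1,"dx":0,"dy":0,"dz":0.0001,"roll":3}]'

```text
time: 16.75
tool_pos: [0.6266, 0.0067, 0.091]
tcp_rot: [2.98, 0.995, 0.0]
wrist_force: [-3.0, -1.1, 7.3]
width: 0.363
grip_force: 40.2
```

```bash
python3 -c "
from h import *
tq(14)"
```

```text
t 17.45 yaw 36.9 T [-0.188  0.369  0.19 ] F [-2.57 -0.72  7.3 ] sd 0.018 [0.6266 0.0067 0.091 ]
```

It reads 0.19 N m, which is snug. I'll release and lift straight up.

>>> step_arm --commands '[{"fingers":-1,"dx":0,"dy":0,"dz":0,"roll":0},{"fingers":-1,"dx":0,"dy":0,"dz":0,"roll":0},{"fingers":-1,"dx":0,"dy":0,"dz":0,"roll":0},{"fingers":-1,"dx":0,"dy":0,"dz":0,"roll":0},{"fingers":-1,"dx":0,"dy":0,"dz":-0.03,"roll":0},{"fingers":-1,"dx":0,"dy":0,"dz":-0.07,"roll":0},{"fingers":-1,"dx":0,"dy":0,"dz":-0.12,"roll":0},{"fingers":-1,"dx":0,"dy":0,"dz":-0.12,"roll":0}]'

```text
time: 18.45
tool_pos: [0.6303, 0.0065, 0.2165]
tcp_rot: [2.978, 0.989, 0.016]
wrist_force: [-0.3, 0.7, -0.1]
width: 0.998
grip_force: 0.0
```

Run:
```python
from h import *
tq(4)
p,d=read_camera('side');cv2.imwrite('pics/s4.png',cv2.resize(p[130:310,190:350],None,fx=3.3,fy=3.3,interpolation=2))
```

```text
t 18.65 yaw 36.7 T [-0.015  0.007  0.01 ] F [-0.15  0.73 -0.16] sd 0.027 [0.6254 0.0066 0.2085]
```

View pics/s4.png

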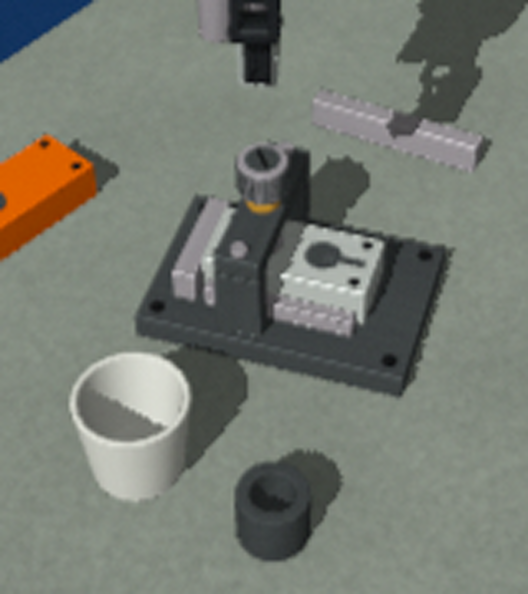

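The gripper is clear above the lowered head at crop (262,165). The insert sits at the stop, and the cup, bushing and parallel look undisturbed. I'll hand the job in.

```bash
python3 -c "
from workcell import *
print(finish_job())"
```

```text
the job is handed in; nothing more can be done
None
```

The job is handed in: the insert is home against the back stop, the thumbscrew is snug at a measured 0.19 N m, and the gripper is clear with no bystander seen to move; the clamping force itself was not measured, and the judge returned no verdict.

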